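# Find the pushbutton that still snaps and fit it in the shutter control box

## Task

One of the three square pushbuttons in the parts tray is good, the other two are worn. Without taking them out, press their keys slowly and gently with closed fingertips to find the one that breaks over with a snap; one that stays mushy down to its stop is a reject and stays in its pocket. Seat the good pushbutton, without forcing it, fully home in the open cut-out of the shutter control box, bezel flat on the panel, press its key through the snap once more there to check it, and leave everything else undisturbed.

Things in the scene. Friction and masses are not known exactly. Their poses are not given: they have to be found in the camera images.
- tray: Grey moulded parts tray, 84 x 244 x 40 mm, standing fixed on the bench (z = 0), with four square pockets (29 x 29 mm, right through) in a row along its y, 56 mm apart, at y = -84, -28, 28 and 84 mm. Three hold pushbuttons, one a blanking plug. Origin: centre of its underside; z up.
- switch_1: Loose black square pushbutton, 50 g, in a pocket of the tray; three look alike, one is good. Bezel 36 x 36 mm, 12 mm high, lying on the tray's top; take it by its sides. Below it a barrel 26 x 26 mm, 12 mm long, stepping down to 24, then 22 mm square, to 26 mm under the bezel; two blades to 33 mm. Origin: centre of the bezel's underside; z up, x and y along its sides.
- key_1: White square key of switch_1, 26 mm, 9 mm proud of the bezel; origin: centre of its top, 21 mm above that of switch_1. Springs back; hard stop after 6 mm travel. A good key takes about 4.6 N at 2 mm, then breaks over: falls below 4 N at 3 mm, to 1.5 N at 5 mm. A worn key's resistance never falls on the way down (over 4.4 N at 3 mm, 7 to 9 N at 6 mm). More than 20 N damages a key.
- switch_2: Loose black square pushbutton, 50 g, in a pocket of the tray; three look alike, one is good. Bezel 36 x 36 mm, 12 mm high, lying on the tray's top; take it by its sides. Below it a barrel 26 x 26 mm, 12 mm long, stepping down to 24, then 22 mm square, to 26 mm under the bezel; two blades to 33 mm. Origin: centre of the bezel's underside; z up, x and y along its sides.
- key_2: White square key of switch_2, 26 mm, 9 mm proud of the bezel; origin: centre of its top, 21 mm above that of switch_2. Springs back; hard stop after 6 mm travel. A good key takes about 4.6 N at 2 mm, then breaks over: falls below 4 N at 3 mm, to 1.5 N at 5 mm. A worn key's resistance never falls on the way down (over 4.4 N at 3 mm, 7 to 9 N at 6 mm). More than 20 N damages a key.
- switch_3: Loose black square pushbutton, 50 g, in a pocket of the tray; three look alike, one is good. Bezel 36 x 36 mm, 12 mm high, lying on the tray's top; take it by its sides. Below it a barrel 26 x 26 mm, 12 mm long, stepping down to 24, then 22 mm square, to 26 mm under the bezel; two blades to 33 mm. Origin: centre of the bezel's underside; z up, x and y along its sides.
- key_3: White square key of switch_3, 26 mm, 9 mm proud of the bezel; origin: centre of its top, 21 mm above that of switch_3. Springs back; hard stop after 6 mm travel. A good key takes about 4.6 N at 2 mm, then breaks over: falls below 4 N at 3 mm, to 1.5 N at 5 mm. A worn key's resistance never falls on the way down (over 4.4 N at 3 mm, 7 to 9 N at 6 mm). More than 20 N damages a key.
- control_box: Shutter control box: white sheet-metal desktop enclosure with a grey top panel, 150 x 200 mm, 65 mm high, standing fixed on the bench (z = 0), hollow. On top a black knob (19 mm high) at y = -58 mm and the open square cut-out at y = +42 mm. Origin: centre of its underside; z up.
- cutout (a point): Centre of the open square cut-out, at the height of the panel's top face (65 mm). Opening 29 x 29 mm, sides along x and y of the box, 1 mm chamfer; panel 6 mm thick, 50 mm free depth. A pushbutton is home when its bezel's underside lies flat on the panel, at any quarter turn; more than 40 N there bends the panel.
- objective: Loose microscope objective, steel, 31 mm diameter, 46 mm high, standing. Origin: centre of its foot. Bystander.
- oil_bottle: Loose small amber bottle, 28 mm diameter, 62 mm high. Origin: centre of its foot. Bystander.
- slide_box: Loose flat grey slide box, 97 x 182 x 32 mm. Origin: centre of its underside. Bystander.
- screwdriver: Loose screwdriver with a black handle, 160 mm long, lying in front of the control box. Origin: underside, near its middle. Bystander.
- locknut: Loose black plastic ring nut, 42 mm across, 6 mm high, lying beside the tray. Origin: centre of its underside. Bystander.
- petri_dish: Loose clear petri dish, 60 mm across, 14 mm high. Origin: centre of its underside. Bystander.
- blank_plug: Loose blanking plug in one of the tray's four pockets: same 36 mm bezel and barrel as the pushbuttons, but flat on top, with no key. Origin as for the pushbuttons. Bystander.

How it is judged:
By the outcome, as a careful person would: the job done as asked, in the order asked, and still so for the second after the job is handed in, with the robot touching nothing.
It also fails if it takes over 67 s, if anything falls off the work surface, if the arm or the gripper's body presses on something with over 40 N, if the wrist force passes 120 N, or if a joint passes its speed limit or range.

## Robot

A 7-joint arm with a two-finger parallel gripper is mounted at the origin on the work surface. World frame = base frame: x ahead of the robot, y to its left, z up, the work surface at z = 0. Lengths are in m, angles in rad, forces in N, time in s.
With the tool pointing down it reaches from about 0.35 to 0.9 m from the base axis. Payload 7.2 kg.
Tool frame: the origin (TCP) lies at the centre of the arm's flange, where the gripper is bolted on; the fingertips stand 182 mm ahead of it and the grasp point (between the pads) lies 163 mm ahead of it; z points along the fingers, y is the line along which they close (so a half turn about z gives the same grasp; the last joint's range is limited). The gripper opens to 88 mm and grips with 3 to 60 N. Pads are 20 mm wide; open, the fingers measure 115 mm over their backs; the gripper's body (75 mm by 178 mm) begins 61 mm behind the grasp point.
Start: joints at [1.06, 0.411, -0.013, 1.596, 0.006, 1.134, -0.082], TCP at [0.268, -0.565, 0.405] pointing down, gripper open.
Joint ranges: [-2.95, 2.95], [-0.29, 1.99], [-1.47, 1.44], [0.14, 2.54], [-1.03, 4.17], [0.13, 1.85], [-2.86, 2.86]. Speed limits (rad/s): [2.39, 2.39, 3.01, 3.01, 3.14, 3.14, 3.14].

## Interface

Orientations are given as a unit quaternion [w, x, y, z].
In Python, from cell import bot gives the robot as it stands.
- The arm moves only by the tool drive_tool, never from a script. Its argument "series" is a list of rows, each an object with "delta_pos": the shift along the tool's x, y, z in mm, a list of three; "turn": the turn, a rotation vector about the tool's x, y, z in degrees, a list of three. In form: [{"delta_pos": [x, y, z], "turn": [rx, ry, rz]}, ...]. A call has exactly 8 rows; each row is the pose to reach, as a shift and turn from the pose commanded when the call began, along the tool's axes at that moment; what a row does not reach only later rows make up. A row lasts 1/12 s, in which the tool goes at most 41.7 mm and 7.16 degrees, less where a joint would pass 70% of its speed; a pose out of reach is approached as far as the arm can. A call with a gripper value outside its range is refused whole. "fingers" is the opening, from 0 (shut) to 1 (fully open), set as the call begins (left out, the last holds). The fingers move at their own pace and stop on an object; "force" is the grip in N (left out, the last holds). Time passes only in rows, so rows that repeat a pose let the fingers close, or fill a call up. It gives the time, the measured TCP pose, the force, the opening and the grip force at its end, in the units of the state.
- bot.get_obs(): the state, without advancing time (a new reading comes with each control period).
- bot.grab_frame(name): name is "scene" or "top"; returns the picture (384x512x3 uint8, red, green, blue); there is no depth.
- bot.calibration(name): a dict with "intrinsics" (3x3 intrinsics, pixels), "k1" (the pictures are not rectified: a ray, as slopes to the right and down, at radius r is drawn at 1 + k1 r^2 times it, then the intrinsics apply), "world_to_cam" (4x4, takes a point from world to camera coordinates). Camera axes: x right, y down, z forward; pixel columns grow to the right and rows downward; lengths in m; the calibration is good to about 2 mm. A picture is of the moment at which its call begins. calibration takes no time and is no camera call.
- bot.job_done(): hands the job in; it is judged then, once.
The state is a dict: "clock": time; "joints": joint angles; "qvel": joint speeds; "tau": joint torques, N m; "position": TCP position; "tool_rot": TCP orientation; "ft_force": force on the tool from outside, world axes, zero at the start; "wrist_torque": the same for the moment, N m; "opening": opening from 0.0 (shut) to 1.0 (fully open); "grasp_force": force on a finger pad.
Only numpy, scipy, OpenCV 4.12 (cv2) and the standard library are available. Lean on these libraries where they do the work, as an engineer would, in place of code of your own. Each camera call takes 0.05 s, during which the arm holds its last target. There are 200 camera calls.

## Working session

There is one attempt and no reset: what is moved stays moved. The work goes in short steps, Python scripts to look and compute and a tool call to move; the robot and the scene stay as the last step left them, time stands still between calls to the robot, and variables do not carry over. Pictures are saved under pics/ and viewed, at most 10 in all, crops included, and the job is handed in when it is done.

Besides the shell and the picture viewer there is one more tool, called after ">>>" as a command line: name --argument value ..., lists and objects as JSON in quotes. drive_tool: Moves the arm, as the interface text tells. Its arguments: {"type":"object","properties":{"series":{"type":"array"},"fingers":{"type":"number"},"force":{"type":"number"}},"required":["series"]}

```bash
ls; mkdir -p pics
python3 - <<'E'
from cell import bot
import cv2
for n in("top","scene"):
    f=bot.grab_frame(n); cv2.imwrite(f"pics/{n}0.png",cv2.resize(f[:,:,::-1],(800,600),interpolation=cv2.INTER_CUBIC))
    print(n,bot.calibration(n))
print(bot.get_obs())
E
```

```text
pics
top {'intrinsics': array([[380.84472923,   0.        , 257.75605881],
       [  0.        , 380.84472923, 191.27861267],
       [  0.        ,   0.        ,   1.        ]]), 'k1': -0.0493410068123437, 'world_to_cam': array([[-0.14275715, -0.98974154, -0.00566336,  0.06011069],
       [-0.96442399,  0.14038719, -0.22400401,  0.59954461],
       [ 0.22250114, -0.0265163 , -0.97457177,  0.83310181],
       [ 0.        ,  0.        ,  0.        ,  1.        ]])}
scene {'intrinsics': array([[459.28863481,   0.        , 257.64336531],
       [  0.        , 459.28863481, 194.00361222],
       [  0.        ,   0.        ,   1.        ]]), 'k1': 0.023522098001318346, 'world_to_cam': array([[ 0.52414587,  0.85161221, -0.00526824, -0.29296634],
       [ 0.54635257, -0.34099867, -0.76499594, -0.26349147],
       [-0.65327634,  0.39809114, -0.64401356,  1.4145059 ],
       [ 0.        ,  0.        ,  0.        ,  1.        ]])}
{'clock': 0.1, 'joints': array([ 1.05981301,  0.41185614, -0.01269434,  1.59694494,  0.0056105 ,
        1.13432806, -0.08222191]), 'qvel': array([-0.00039063, -0.0013425 ,  0.00218578, -0.00294446, -0.00052408,
       -0.00045975, -0.00114731]), 'tau': array([ 2.67560739e-03, -5.89099324e+01,  6.43961839e-01, -2.91712493e+01,
       -5.37295954e-02,  1.45616411e-02,  6.40540975e-05]), 'position': array([ 0.26767585, -0.56456835,  0.40387681]), 'tool_rot': array([-7.16211473e-04,  9.75593575e-01,  2.19582815e-01, -2.24057161e-04]), 'ft_force': array([-0.16992773, -0.38248504,  0.10642886]), 'wrist_torque': array([-0.01084564,  0.04732533,  0.01426481]), 'grasp_force': 0.0, 'opening': 1.0011972951735864}
```

View pics/top0.png

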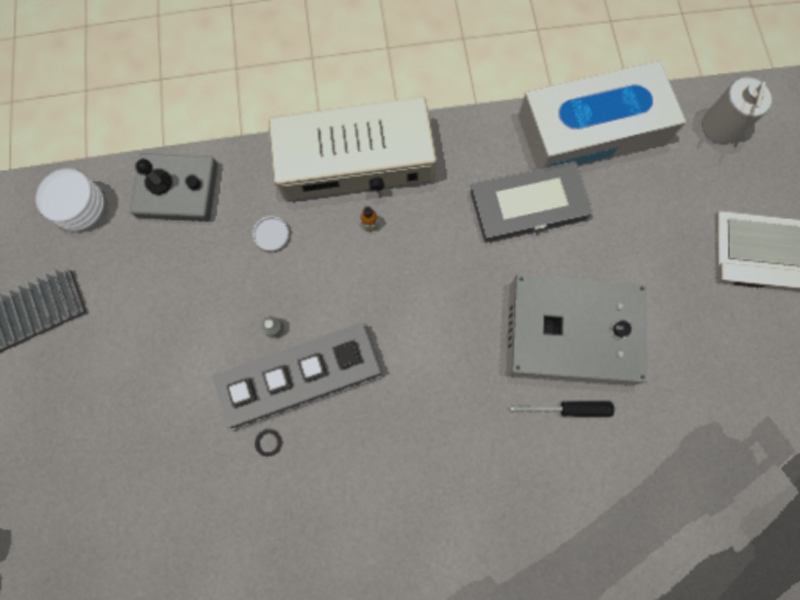

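View pics/scene0.png

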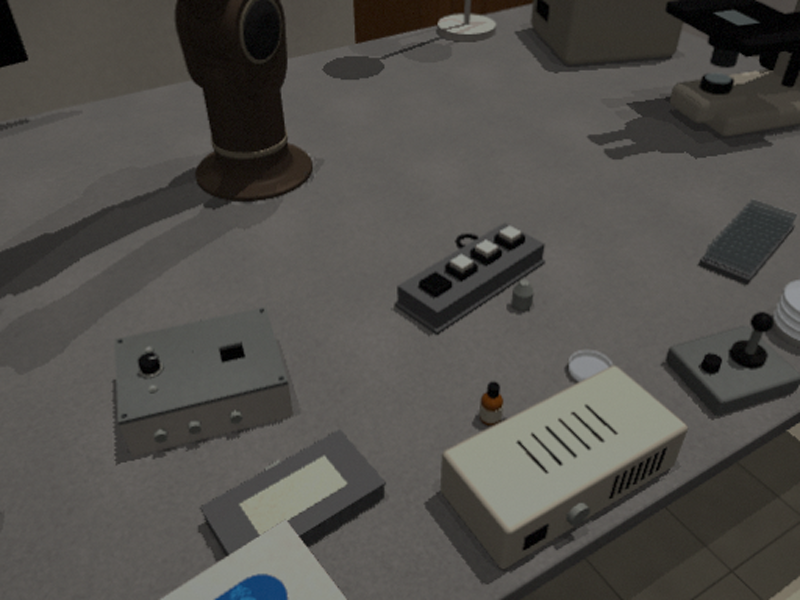

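The top view shows keys at (241,392), (277,379) and (313,366), the plug at (348,354) and the cut-out at (553,325), all in 800x600 pixels. The scene view shows keys at (511,237), (487,249) and (461,265), and the cut-out at (232,352).

```bash
cat > h.py <<'E'
from cell import bot
import numpy as np, cv2
from scipy.optimize import least_squares
C={n:bot.calibration(n) for n in("top","scene")}
def proj(n,P):
    c=C[n];P=np.atleast_2d(P);q=P@c["world_to_cam"][:3,:3].T+c["world_to_cam"][:3,3]
    s=q[:,:2]/q[:,2:];s=s*(1+c["k1"]*(s**2).sum(1,keepdims=True))
    K=c["intrinsics"];return s*[K[0,0],K[1,1]]+K[:2,2]
def world(n,uv,z):
    return np.r_[least_squares(lambda p:(proj(n,[p[0],p[1],z])[0]-uv),[.6,0.]).x,z]
def rot(y):return np.array([[np.cos(y),-np.sin(y)],[np.sin(y),np.cos(y)]])
E
python3 - <<'E'
from h import *
ims={n:bot.grab_frame(n) for n in C}
for n in ims: cv2.imwrite(f"pics/{n}_raw.png",ims[n][:,:,::-1])
# keys
seeds={"top":[(241,392),(277,379),(313,366)],"scene":[(511,237),(487,249),(461,265)]}
for n in C:
    g=ims[n].min(2).astype(float)
    for s in seeds[n]:
        u,v=np.array(s)/1.5625; x0,y0=int(u)-10,int(v)-10
        w=g[y0:y0+21,x0:x0+21]; hi=np.percentile(w,96);lo=np.percentile(w,30)
        m=(w>(hi+lo)/2).astype(np.uint8);k,l,st,c=cv2.connectedComponentsWithStats(m,connectivity=4)
        i=l[10,10]; 
        print(n,"key",c[i]+[x0,y0],st[i][4],world(n,c[i]+[x0,y0],.061).round(4))
    uv=np.array({"top":(553,325),"scene":(232,352)}[n])/1.5625
    print(n,"cut",world(n,uv,.065).round(4), "plug",world(n,np.array({"top":(348,354),"scene":(435,284)}[n])/1.5625,.052).round(4))
a=cv2.resize(ims["top"][165:255,320:425],None,fx=3.8,fy=3.8,interpolation=cv2.INTER_CUBIC)
b=cv2.resize(ims["scene"][190:295,68:193],None,fx=3.2,fy=3.2,interpolation=cv2.INTER_CUBIC)
M=np.zeros((345,800,3),np.uint8);M[:a.shape[0],:a.shape[1]]=a;M[:b.shape[0],400:400+b.shape[1]]=b
cv2.imwrite("pics/crop1.png",np.clip(M[:,:,::-1]*1.4,0,255))
E
```

```text
top key [152.65217391 250.40869565] 115 [0.4995 0.2345 0.061 ]
top key [175.89473684 242.23684211] 114 [0.5107 0.179  0.061 ]
top key [198.62385321 234.41284404] 109 [0.5213 0.1245 0.061 ]
top cut [ 0.5301 -0.245   0.065 ] plug [0.5329 0.0672 0.052 ]
scene key [326.23188406 147.84057971] 69 [0.5042 0.2337 0.061 ]
scene key [310.94594595 157.17567568] 74 [0.516  0.1778 0.061 ]
scene key [295.         166.51764706] 85 [0.5265 0.1235 0.061 ]
scene cut [ 0.5364 -0.2436  0.065 ] plug [0.5444 0.0651 0.052 ][ WARN:0@0.905] global loadsave.cpp:1063 imwrite_ Unsupported depth image for selected encoder is fallbacked to CV_8U.
```

View pics/crop1.png

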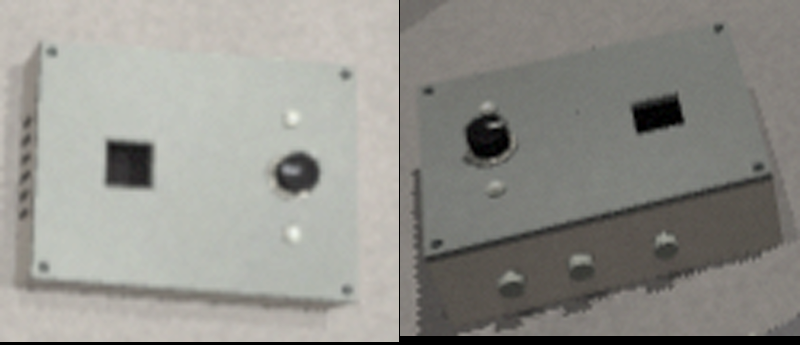

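The crop shows the panel screws. In the top view they are at (52,51), (346,74), (347,290) and (43,267), with the cut-out at (130,164). In the scene view they are at (428,91), (718,28), (758,167) and (436,244), with the cut-out at (658,113).

```bash
cat > mv.py <<'E'
from h import *
from scipy.spatial.transform import Rotation as R
def state():
    o=bot.get_obs();q=o["tool_rot"];return o,R.from_quat([q[1],q[2],q[3],q[0]])
def goto(x,y,tipz,yaw_y):
    """delta in tool axes to put fingertips at x,y,tipz pointing down, tool y at yaw_y deg"""
    o,r=state();a=np.radians(yaw_y);Y=np.array([np.cos(a),np.sin(a),0]);Z=np.array([0,0,-1.]);T=R.from_matrix(np.c_[np.cross(Y,Z),Y,Z])
    d=r.inv().apply(np.array([x,y,tipz+.182])-o["position"])*1000
    print("delta",d.round(1),"turn",np.degrees((r.inv()*T).as_rotvec()).round(1),"clock",round(o["clock"],2),"F",o["ft_force"].round(2))
E
python3 - <<'E'
from mv import *
S={"top":np.array([(52,51),(346,74),(347,290),(43,267),(130,164)],float),"scene":np.array([(758,167),(436,244),(428,91),(718,28),(658,113)],float)}
S["top"]=(S["top"]+.5)/3.8-.5+[320,165]
S["scene"]=(S["scene"]-[400,0]+.5)/3.2-.5+[68,190]
K={"top":np.array([[152.65,250.41],[175.89,242.24],[198.62,234.41]]),"scene":np.array([[326.23,147.84],[310.95,157.18],[295,166.52]])}
W={n:np.array([world(n,s,.065) for s in S[n]]) for n in S}
for n in S:
    w=W[n];c=w[:4,:2].mean(0)
    # order screws: top list = (+x,+y),(+x,-y),(-x,-y),(-x,+y)
    d=(w[0]-w[1]+w[3]-w[2])[:2]; yaw=np.arctan2(-d[0],d[1])
    d2=(w[0]-w[3]+w[1]-w[2])[:2]; yaw2=np.arctan2(d2[1],d2[0])
    print(n,"box c",c.round(4),"yaw",np.degrees([yaw,yaw2]).round(2),"cut via screws",(c+rot(yaw)@[0,.042]).round(4),"cut direct",w[4,:2].round(4),"ext",np.linalg.norm(d)/2,np.linalg.norm(d2)/2)
    print(" obj z=.046", world(n,np.array({"top":(272,322),"scene":(523,284)}[n])/1.5625,.046).round(3))
goto(.512,.1785,.110,11.3)
E
```

```text
top box c [ 0.5215 -0.2859] yaw [-12.81 -13.  ] cut via screws [ 0.5308 -0.245 ] cut direct [ 0.5306 -0.2449] ext 0.18651176506302658 0.1365505498700244
 obj z=.046 [0.6   0.178 0.046]
scene box c [ 0.5248 -0.2851] yaw [-12.74 -12.93] cut via screws [ 0.5341 -0.2441] cut direct [ 0.5353 -0.2436] ext 0.18596573504979527 0.13591503229329327
 obj z=.046 [0.607 0.179 0.046]
delta [ 539.1 -566.7  112.6] turn [ -0.1  -0.  -75.9] clock 0.2 F [-0.17  0.21 -0.2 ]
```

>>> drive_tool --series '[{"delta_pos":[526,-512,100],"turn":[0,0,-76]},{"delta_pos":[526,-512,100],"turn":[0,0,-76]},{"delta_pos":[526,-512,100],"turn":[0,0,-76]},{"delta_pos":[526,-512,100],"turn":[0,0,-76]},{"delta_pos":[526,-512,100],"turn":[0,0,-76]},{"delta_pos":[526,-512,100],"turn":[0,0,-76]},{"delta_pos":[526,-512,100],"turn":[0,0,-76]},{"delta_pos":[526,-512,100],"turn":[0,0,-76]}]' --fingers 0 --force 15

```text
clock: 0.87
position: [0.383, -0.2532, 0.3596]
tool_rot: [0.0, 0.749, 0.663, -0.0]
ft_force: [0.5, -0.1, -0.4]
opening: 0.433
grasp_force: 0.0
```

```bash
python3 -c "
from mv import *
goto(.524,.124,.075,11.3)"
```

```text
delta [391.7  93.9 102.4] turn [  0.    0.  -18.3] clock 0.87 F [ 0.54 -0.07 -0.42]
```

>>> drive_tool --series '[{"delta_pos":[42,10,5],"turn":[0,0,-7]},{"delta_pos":[83,20,10],"turn":[0,0,-14]},{"delta_pos":[392,94,70],"turn":[0,0,-18.3]},{"delta_pos":[392,94,70],"turn":[0,0,-18.3]},{"delta_pos":[392,94,70],"turn":[0,0,-18.3]},{"delta_pos":[392,94,70],"turn":[0,0,-18.3]},{"delta_pos":[392,94,70],"turn":[0,0,-18.3]},{"delta_pos":[392,94,70],"turn":[0,0,-18.3]}]'

```text
clock: 1.53
position: [0.5, 0.0537, 0.3034]
tool_rot: [0.0, 0.637, 0.771, 0.0]
ft_force: [1.9, -0.7, 0.2]
opening: 0.007
grasp_force: 0.0
```

```bash
python3 -c "
from mv import *
goto(.524,.124,.063,11.3)"
```

```text
delta [64.5 36.9 58.4] turn [ 0.   0.  -0.4] clock 1.53 F [ 1.95 -0.74  0.19]
```

>>> drive_tool --series '[{"delta_pos":[30,17,10],"turn":[0,0,0]},{"delta_pos":[58,34,25],"turn":[0,0,0]},{"delta_pos":[58,34,40],"turn":[0,0,0]},{"delta_pos":[58,34,40],"turn":[0,0,0]},{"delta_pos":[58,34,40],"turn":[0,0,0]},{"delta_pos":[58,34,40],"turn":[0,0,0]},{"delta_pos":[58,34,40],"turn":[0,0,0]},{"delta_pos":[58,34,40],"turn":[0,0,0]}]'

```text
clock: 2.2
position: [0.5223, 0.1141, 0.2647]
tool_rot: [0.001, 0.637, 0.771, 0.0]
ft_force: [-1.2, 0.3, 0.5]
opening: 0.005
grasp_force: 0.0
```

Run:
```python
from mv import *
goto(.524,.124,.062,11.3)
for n,(x0,y0,w,h) in {"top":(110,190,130,90),"scene":(255,110,130,110)}.items():
    f=bot.grab_frame(n)[y0:y0+h,x0:x0+w]
    globals()[n]=cv2.resize(f,(400,int(h*400/w)),interpolation=cv2.INTER_CUBIC)
M=np.zeros((340,800,3),np.uint8);M[:top.shape[0],:400]=top;M[:scene.shape[0],400:]=scene
cv2.imwrite("pics/c2.png",M[:,:,::-1])
```

```text
delta [ 9.4  3.5 20.7] turn [ 0.1  0.  -0.5] clock 2.2 F [-1.24  0.29  0.5 ]
```

View pics/c2.png

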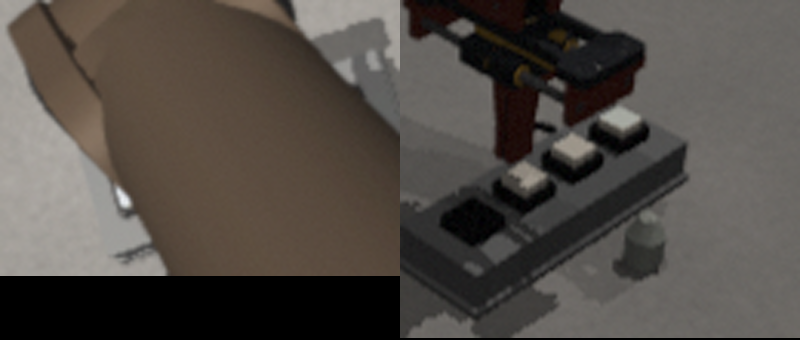

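The scene crop shows the closed fingertips at (515,158), just above the third key at (523,180), which is next to the plug. The top view is blocked by the arm.

>>> drive_tool --series '[{"delta_pos":[5,2,5],"turn":[0,0,-0.5]},{"delta_pos":[9.4,3.5,10],"turn":[0,0,-0.5]},{"delta_pos":[9.4,3.5,15],"turn":[0,0,-0.5]},{"delta_pos":[9.4,3.5,18],"turn":[0,0,-0.5]},{"delta_pos":[9.4,3.5,18],"turn":[0,0,-0.5]},{"delta_pos":[9.4,3.5,18],"turn":[0,0,-0.5]},{"delta_pos":[9.4,3.5,18],"turn":[0,0,-0.5]},{"delta_pos":[9.4,3.5,18],"turn":[0,0,-0.5]}]'

```text
clock: 2.97
position: [0.5237, 0.1251, 0.2458]
tool_rot: [0.0, 0.633, 0.774, 0.0]
ft_force: [0.0, -0.2, 0.6]
opening: 0.004
grasp_force: 0.0
```

Run:
```python
from mv import *
goto(.524,.124,.061,11.3)
n="scene";x0,y0,w,h=265,130,50,50
f=bot.grab_frame(n)[y0:y0+h,x0:x0+w]
cv2.imwrite("pics/c3.png",cv2.resize(f[:,:,::-1],(500,500),interpolation=cv2.INTER_CUBIC))
p=bot.get_obs()["position"]-[0,0,.182];print(p)
a=np.radians(11.3);X=np.array([np.cos(a),np.sin(a),0]);Y=np.array([-X[1],X[0],0])
for sx in(-.0135,.0135):
  for sy in(-.01,.01): print(sx,sy,((proj(n,p+sx*X+sy*Y)[0]-[x0,y0]+.5)*10).round(0))
```

```text
delta [-1.2  0.   2.8] turn [0.  0.  0.2] clock 2.97 F [ 0.01 -0.22  0.63]
[0.52374827 0.12510611 0.06387931]
-0.0135 -0.01 [234. 345.]
-0.0135 0.01 [292. 311.]
0.0135 -0.01 [317. 395.]
0.0135 0.01 [376. 360.]
```

View pics/c3.png

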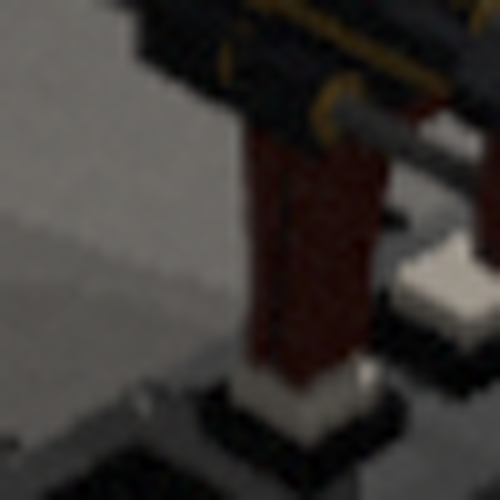

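The closed tips sit centred just above key 3, in the crop with tips at (303,385) and key at (305,400). Next is the slow press.

>>> drive_tool --series '[{"delta_pos":[-0.5,0.5,1],"turn":[0,0,0]},{"delta_pos":[-1,1,2],"turn":[0,0,0]},{"delta_pos":[-1,1,3],"turn":[0,0,0]},{"delta_pos":[-1,1,3.5],"turn":[0,0,0]},{"delta_pos":[-1,1,4],"turn":[0,0,0]},{"delta_pos":[-1,1,4.5],"turn":[0,0,0]},{"delta_pos":[-1,1,4.9],"turn":[0,0,0]},{"delta_pos":[-1,1,4.9],"turn":[0,0,0]}]'

```text
clock: 3.68
position: [0.525, 0.1242, 0.2409]
tool_rot: [0.0, 0.633, 0.774, 0.0]
ft_force: [-0.1, -1.7, 3.9]
opening: 0.006
grasp_force: 2.1
```

>>> drive_tool --series '[{"delta_pos":[0,0,0.4],"turn":[0,0,0]},{"delta_pos":[0,0,0.8],"turn":[0,0,0]},{"delta_pos":[0,0,1.2],"turn":[0,0,0]},{"delta_pos":[0,0,1.6],"turn":[0,0,0]},{"delta_pos":[0,0,2],"turn":[0,0,0]},{"delta_pos":[0,0,2.4],"turn":[0,0,0]},{"delta_pos":[0,0,2.7],"turn":[0,0,0]},{"delta_pos":[0,0,2.7],"turn":[0,0,0]}]'

```text
clock: 4.35
position: [0.5248, 0.1245, 0.238]
tool_rot: [-0.0, 0.633, 0.774, 0.0]
ft_force: [0.9, -0.1, 1.1]
opening: 0.004
grasp_force: 0.8
```

It reads about 4 N at 2 mm and 1 N at 5 mm, so this key breaks over and is the good one. Now I retreat and open.

>>> drive_tool --series '[{"delta_pos":[0,0,-2],"turn":[0,0,0]},{"delta_pos":[0,0,-5],"turn":[0,0,0]},{"delta_pos":[0,0,-12],"turn":[0,0,0]},{"delta_pos":[0,0,-20],"turn":[0,0,0]},{"delta_pos":[0,0,-20],"turn":[0,0,0]},{"delta_pos":[0,0,-20],"turn":[0,0,0]},{"delta_pos":[0,0,-20],"turn":[0,0,0]},{"delta_pos":[0,0,-20],"turn":[0,0,0]}]'

```text
clock: 5.02
position: [0.5247, 0.1243, 0.2579]
tool_rot: [-0.0, 0.633, 0.774, -0.0]
ft_force: [-0.6, -0.5, -0.1]
opening: 0.008
grasp_force: 0.0
```

>>> drive_tool --series '[{"delta_pos":[0,0,0],"turn":[0,0,0]},{"delta_pos":[0,0,0],"turn":[0,0,0]},{"delta_pos":[0,0,0],"turn":[0,0,0]},{"delta_pos":[0,0,0],"turn":[0,0,0]},{"delta_pos":[0,0,0],"turn":[0,0,0]},{"delta_pos":[0,0,0],"turn":[0,0,0]},{"delta_pos":[0,0,0],"turn":[0,0,0]},{"delta_pos":[0,0,0],"turn":[0,0,0]}]' --fingers 0.6 --force 10

```text
clock: 5.68
position: [0.5248, 0.1244, 0.2581]
tool_rot: [0.0, 0.633, 0.774, -0.0]
ft_force: [0.5, -0.6, -0.6]
opening: 0.573
grasp_force: 0.0
```

Run:
```python
from mv import *
goto(.525,.124,.042,11.3)
```

```text
delta [-0.4  0.1 34.1] turn [0.  0.  0.2] clock 5.68 F [ 0.49 -0.6  -0.58]
```

>>> drive_tool --series '[{"delta_pos":[0,0,5],"turn":[0,0,0]},{"delta_pos":[0,0,10],"turn":[0,0,0]},{"delta_pos":[0,0,16],"turn":[0,0,0]},{"delta_pos":[0,0,22],"turn":[0,0,0]},{"delta_pos":[0,0,28],"turn":[0,0,0]},{"delta_pos":[0,0,31],"turn":[0,0,0]},{"delta_pos":[0,0,33],"turn":[0,0,0]},{"delta_pos":[0,0,33],"turn":[0,0,0]}]'

```text
clock: 6.35
position: [0.5247, 0.1244, 0.2245]
tool_rot: [-0.0, 0.633, 0.774, -0.0]
ft_force: [0.4, -0.1, 0.3]
opening: 0.597
grasp_force: 0.0
```

>>> drive_tool --series '[{"delta_pos":[0,0,0],"turn":[0,0,0]},{"delta_pos":[0,0,0],"turn":[0,0,0]},{"delta_pos":[0,0,0],"turn":[0,0,0]},{"delta_pos":[0,0,0],"turn":[0,0,0]},{"delta_pos":[0,0,0],"turn":[0,0,0]},{"delta_pos":[0,0,0],"turn":[0,0,0]},{"delta_pos":[0,0,0],"turn":[0,0,0]},{"delta_pos":[0,0,0],"turn":[0,0,0]}]' --fingers 0 --force 10

```text
clock: 7.02
position: [0.5249, 0.1244, 0.2254]
tool_rot: [0.0, 0.633, 0.774, 0.0]
ft_force: [-1.4, -0.1, 2.6]
opening: 0.408
grasp_force: 10.0
```

Run:
```python
from mv import *
goto(.525,.124,.042,11.3)
n="scene";x0,y0,w,h=255,120,80,70
f=bot.grab_frame(n)[y0:y0+h,x0:x0+w]
cv2.imwrite("pics/c4.png",cv2.resize(f[:,:,::-1],None,fx=8,fy=8,interpolation=cv2.INTER_CUBIC))
```

```text
delta [-0.4  0.   1.4] turn [0.  0.  0.2] clock 7.02 F [-1.42 -0.06  2.64]
```

View pics/c4.png

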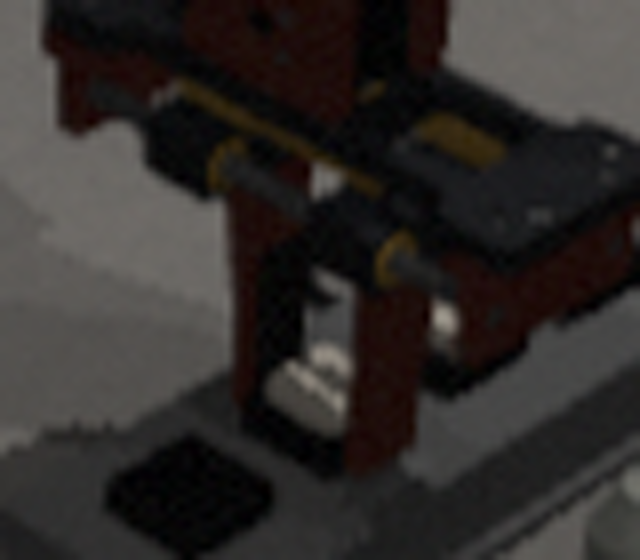

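The bezel is gripped (opening 35.9 mm), with the fingers at (260,400) and (385,450) astride the key. Lifting.

>>> drive_tool --series '[{"delta_pos":[0,0,-4],"turn":[0,0,0]},{"delta_pos":[0,0,-10],"turn":[0,0,0]},{"delta_pos":[0,0,-20],"turn":[0,0,0]},{"delta_pos":[0,0,-35],"turn":[0,0,0]},{"delta_pos":[0,0,-55],"turn":[0,0,0]},{"delta_pos":[0,0,-80],"turn":[0,0,0]},{"delta_pos":[0,0,-100],"turn":[0,0,0]},{"delta_pos":[0,0,-105],"turn":[0,0,0]}]' --force 15

```text
clock: 7.73
position: [0.5255, 0.1249, 0.3341]
tool_rot: [0.002, 0.633, 0.774, 0.002]
ft_force: [-0.6, 0.0, -0.4]
opening: 0.409
grasp_force: 15.0
```

Run:
```python
from mv import *
goto(.5325,-.2445,.15,-12.85); print(bot.get_obs()["opening"])
```

```text
delta [-363.4  -66.7    1.7] turn [ 0.3 -0.1 24.3] clock 7.73 F [-0.64  0.01 -0.35]
0.40856810078677447
```

>>> drive_tool --series '[{"delta_pos":[-20,-4,0],"turn":[0,0,2]},{"delta_pos":[-50,-9,0],"turn":[0,0,4]},{"delta_pos":[-85,-15.5,0],"turn":[0,0,7]},{"delta_pos":[-120,-22,0],"turn":[0,0,10]},{"delta_pos":[-155,-28.5,0],"turn":[0,0,13]},{"delta_pos":[-190,-35,0],"turn":[0,0,16]},{"delta_pos":[-225,-41,0],"turn":[0,0,19]},{"delta_pos":[-255,-47,0],"turn":[0,0,21]}]'

```text
clock: 8.4
position: [0.529, -0.1375, 0.33]
tool_rot: [0.0, 0.765, 0.644, -0.0]
ft_force: [0.6, -0.8, -1.0]
opening: 0.409
grasp_force: 15.0
```

Run:
```python
from mv import *
goto(.5325,-.2445,.15,-12.85); print(bot.get_obs()["opening"])
```

```text
delta [-104.8   21.6   -2. ] turn [-0.   0.   3.1] clock 8.4 F [ 0.6  -0.83 -1.03]
0.4091035069641499
```

>>> drive_tool --series '[{"delta_pos":[-30,6,0],"turn":[0,0,1]},{"delta_pos":[-58,12,0],"turn":[0,0,2]},{"delta_pos":[-80,17,0],"turn":[0,0,3]},{"delta_pos":[-92,20,5],"turn":[0,0,3]},{"delta_pos":[-95,20,15],"turn":[0,0,3]},{"delta_pos":[-95,20,25],"turn":[0,0,3]},{"delta_pos":[-95,20,33],"turn":[0,0,3]},{"delta_pos":[-95,20,33],"turn":[0,0,3]}]'

```text
clock: 9.07
position: [0.5329, -0.2297, 0.2945]
tool_rot: [-0.002, 0.779, 0.627, -0.001]
ft_force: [-0.4, 0.1, -1.8]
opening: 0.406
grasp_force: 15.0
```

Run:
```python
from mv import *
goto(.5325,-.2445,.102,-12.85); print(bot.get_obs()["opening"])
n="scene";x0,y0,w,h=100,170,100,75
f=bot.grab_frame(n)[y0:y0+h,x0:x0+w]
cv2.imwrite("pics/c5.png",cv2.resize(np.clip(f[:,:,::-1]*1.5,0,255).astype(np.uint8),None,fx=8,fy=8,interpolation=cv2.INTER_CUBIC))
p=bot.get_obs()["position"]-[0,0,.182]
print(p,((proj(n,[p,p-[0,0,.005],p-[0,0,.031]])-[x0,y0]+.5)*8).round(0))
```

```text
delta [-14.6   2.8  10.5] turn [-0.2 -0.1  0.5] clock 9.07 F [-0.44  0.12 -1.75]
0.40616960693265797
[ 0.53329165 -0.2299012   0.11361894] [[409. 275.]
 [412. 290.]
 [428. 368.]]
```

View pics/c5.png

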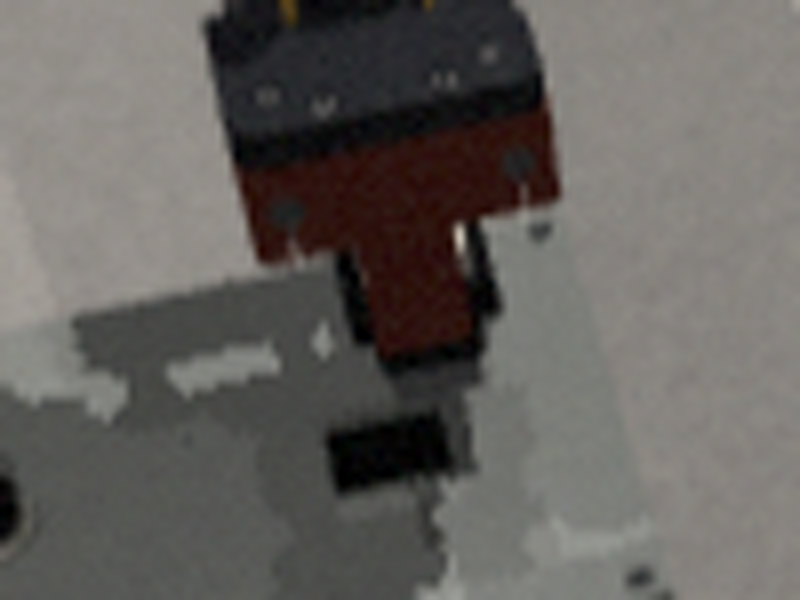

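The scene crop shows the held switch centred under the fingers, tip edge from (380,360) to (472,348). The cut-out corners are about (330,437), (437,413), (450,470) and (340,493).

Run:
```python
from mv import *
o,r=state();p=o["position"];X,Y,Z=r.as_matrix().T;print(p)
for t in(.0315,.029,.026,.018):
    q=[p+.182*Z+s*X+t*Y for s in(.01,-.01)]
    q+= [p+.182*Z+s*X+t*Y for s in(-.01,.01)] if 0 else []
    print(t,((proj("scene",q)-[100,170]+.5)*8).round(0).tolist())
raw=cv2.imread("pics/scene_raw.png")[:,:,::-1]; now=bot.grab_frame("scene")
for f in(raw,now):
    w=f[215:237,135:162].astype(float).mean(2);hi=np.median(w);lo=w.min()
    k=np.clip((hi-w)/(hi-lo),0,1);k[k<.35]=0
    v,u=np.indices(w.shape);print("dark",hi,lo,[(k*u).sum()/k.sum()+135,(k*v).sum()/k.sum()+215],k.sum())
    print((w[::1,10:17].mean(1)).round(0))
# ideal cutout corners for estimate
a=np.radians(-12.85)
for c in((.5325,-.2445),):
    q=[np.r_[np.array(c)+rot(a)@[sx,sy],.065] for sx,sy in((-.0145,-.0145),(-.0145,.0145),(.0145,.0145),(.0145,-.0145))]
    print(((proj("scene",q)-[100,170]+.5)*8).round(0).tolist())
```

```text
[ 0.53329165 -0.2299012   0.29561894]
0.0315 [[473.0, 346.0], [389.0, 365.0]]
0.029 [[471.0, 340.0], [387.0, 359.0]]
0.026 [[469.0, 332.0], [385.0, 351.0]]
0.018 [[463.0, 311.0], [380.0, 329.0]]
dark 85.66666666666667 0.0 [np.float64(147.9830828269907), np.float64(225.3193795970579)] 121.67315175097278
[85. 85. 85. 85. 80. 61. 36. 19.  5.  2.  3.  1.  3.  3. 12. 50. 80. 89.
 90. 89. 89. 89.]
dark 48.0 0.0 [np.float64(148.85903231207098), np.float64(224.38925163234555)] 124.4375
[20. 31. 39. 40. 42. 40. 35. 23.  5.  3.  4.  4.  3.  4.  9. 26. 47. 57.
 58. 53. 50. 51.]
[[317.0, 414.0], [431.0, 388.0], [450.0, 463.0], [332.0, 490.0]]
```

Run:
```python
from mv import *
goto(.534,-.244,.110,-12.85)
```

```text
delta [-13.3   3.4   4.4] turn [-0.1 -0.   0.5] clock 9.17 F [ 0.37  0.69 -0.74]
```

>>> drive_tool --series '[{"delta_pos":[-5,1,0],"turn":[0,0,0.5]},{"delta_pos":[-10,2.5,0],"turn":[0,0,0.5]},{"delta_pos":[-13.3,3.4,1],"turn":[0,0,0.5]},{"delta_pos":[-13.3,3.4,4],"turn":[0,0,0.5]},{"delta_pos":[-13.3,3.4,4],"turn":[0,0,0.5]},{"delta_pos":[-13.3,3.4,4],"turn":[0,0,0.5]},{"delta_pos":[-13.3,3.4,4],"turn":[0,0,0.5]},{"delta_pos":[-13.3,3.4,4],"turn":[0,0,0.5]}]'

```text
clock: 9.83
position: [0.5339, -0.2455, 0.2932]
tool_rot: [0.0, 0.783, 0.622, 0.0]
ft_force: [0.6, 0.1, -1.1]
opening: 0.411
grasp_force: 15.0
```

Run:
```python
from mv import *
goto(.534,-.244,.095,-12.85)
n="scene";x0,y0,w,h=120,190,60,50
f=bot.grab_frame(n)[y0:y0+h,x0:x0+w]
cv2.imwrite("pics/c6.png",cv2.resize(np.clip(f[:,:,::-1]*1.8,0,255).astype(np.uint8),None,fx=12,fy=12,interpolation=cv2.INTER_CUBIC))
```

```text
delta [ 1.4 -0.3 16.2] turn [ 0.  -0.  -0.2] clock 9.83 F [ 0.59  0.07 -1.05]
```

View pics/c6.png

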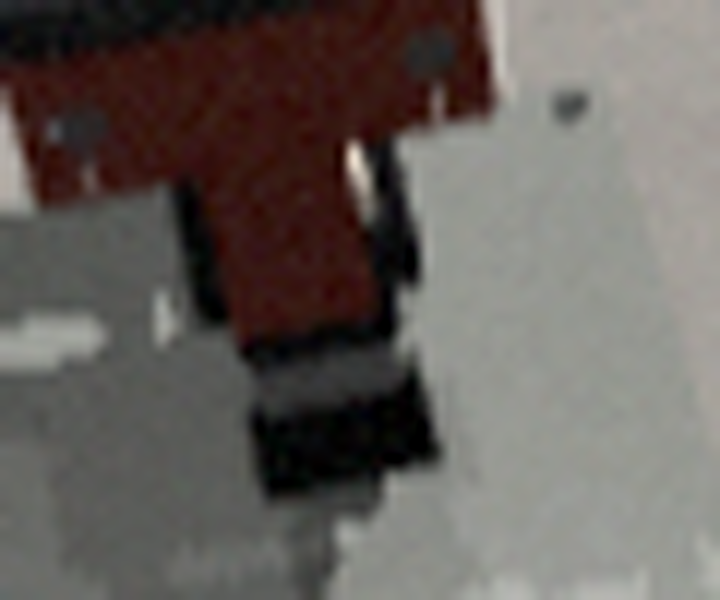

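The cut-out spans roughly (262,420) to (437,460). The switch above it is about 0.7 px too far left, which agrees with the 1.4 mm correction still to make.

>>> drive_tool --series '[{"delta_pos":[1.6,-0.3,0],"turn":[0,0,0]},{"delta_pos":[1.6,-0.3,4],"turn":[0,0,0]},{"delta_pos":[1.6,-0.3,8],"turn":[0,0,0]},{"delta_pos":[1.6,-0.3,12],"turn":[0,0,0]},{"delta_pos":[1.6,-0.3,16],"turn":[0,0,0]},{"delta_pos":[1.6,-0.3,18],"turn":[0,0,0]},{"delta_pos":[1.6,-0.3,18],"turn":[0,0,0]},{"delta_pos":[1.6,-0.3,18],"turn":[0,0,0]}]'

```text
clock: 10.55
position: [0.5339, -0.244, 0.2749]
tool_rot: [-0.0, 0.783, 0.622, -0.0]
ft_force: [0.5, -0.0, -0.6]
opening: 0.41
grasp_force: 15.0
```

>>> drive_tool --series '[{"delta_pos":[0,0,1],"turn":[0,0,0]},{"delta_pos":[0,0,2],"turn":[0,0,0]},{"delta_pos":[0,0,3],"turn":[0,0,0]},{"delta_pos":[0,0,4],"turn":[0,0,0]},{"delta_pos":[0,0,4],"turn":[0,0,0]},{"delta_pos":[0,0,4],"turn":[0,0,0]},{"delta_pos":[0,0,4],"turn":[0,0,0]},{"delta_pos":[0,0,4],"turn":[0,0,0]}]'

```text
clock: 11.22
position: [0.534, -0.244, 0.2712]
tool_rot: [0.0, 0.783, 0.622, 0.0]
ft_force: [0.5, 0.4, -0.5]
opening: 0.411
grasp_force: 15.0
```

>>> drive_tool --series '[{"delta_pos":[0,0,1.2],"turn":[0,0,0]},{"delta_pos":[0,0,2.4],"turn":[0,0,0]},{"delta_pos":[0,0,3.6],"turn":[0,0,0]},{"delta_pos":[0,0,4.8],"turn":[0,0,0]},{"delta_pos":[0,0,6],"turn":[0,0,0]},{"delta_pos":[0,0,7],"turn":[0,0,0]},{"delta_pos":[0,0,7.5],"turn":[0,0,0]},{"delta_pos":[0,0,7.5],"turn":[0,0,0]}]'

```text
clock: 11.88
position: [0.5339, -0.244, 0.2634]
tool_rot: [-0.0, 0.783, 0.622, -0.0]
ft_force: [0.1, -0.3, -0.3]
opening: 0.409
grasp_force: 15.0
```

>>> drive_tool --series '[{"delta_pos":[0,0,0.4],"turn":[0,0,0]},{"delta_pos":[0,0,0.8],"turn":[0,0,0]},{"delta_pos":[0,0,1.2],"turn":[0,0,0]},{"delta_pos":[0,0,1.6],"turn":[0,0,0]},{"delta_pos":[0,0,2],"turn":[0,0,0]},{"delta_pos":[0,0,2.4],"turn":[0,0,0]},{"delta_pos":[0,0,2.4],"turn":[0,0,0]},{"delta_pos":[0,0,2.4],"turn":[0,0,0]}]'

```text
clock: 12.55
position: [0.5338, -0.244, 0.2611]
tool_rot: [-0.0, 0.783, 0.622, -0.0]
ft_force: [-0.6, 0.5, -1.2]
opening: 0.41
grasp_force: 15.0
```

>>> drive_tool --series '[{"delta_pos":[0,0,0.5],"turn":[0,0,0]},{"delta_pos":[0,0,1],"turn":[0,0,0]},{"delta_pos":[0,0,1.5],"turn":[0,0,0]},{"delta_pos":[0,0,2],"turn":[0,0,0]},{"delta_pos":[0,0,2.5],"turn":[0,0,0]},{"delta_pos":[0,0,3],"turn":[0,0,0]},{"delta_pos":[0,0,3],"turn":[0,0,0]},{"delta_pos":[0,0,3],"turn":[0,0,0]}]'

```text
clock: 13.22
position: [0.5339, -0.2439, 0.258]
tool_rot: [-0.0, 0.783, 0.622, -0.0]
ft_force: [-1.6, 0.4, -1.5]
opening: 0.407
grasp_force: 15.0
```

>>> drive_tool --series '[{"delta_pos":[0,0,0.8],"turn":[0,0,0]},{"delta_pos":[0,0,1.6],"turn":[0,0,0]},{"delta_pos":[0,0,2.4],"turn":[0,0,0]},{"delta_pos":[0,0,3.2],"turn":[0,0,0]},{"delta_pos":[0,0,4],"turn":[0,0,0]},{"delta_pos":[0,0,4.8],"turn":[0,0,0]},{"delta_pos":[0,0,5.5],"turn":[0,0,0]},{"delta_pos":[0,0,5.5],"turn":[0,0,0]}]'

```text
clock: 13.88
position: [0.5339, -0.244, 0.2525]
tool_rot: [-0.0, 0.783, 0.622, -0.0]
ft_force: [-1.8, 0.2, -0.9]
opening: 0.409
grasp_force: 15.0
```

>>> drive_tool --series '[{"delta_pos":[0,-0.3,0.3],"turn":[0,0,0]},{"delta_pos":[0,-0.5,0.6],"turn":[0,0,0]},{"delta_pos":[0,-0.5,0.9],"turn":[0,0,0]},{"delta_pos":[0,-0.5,1.2],"turn":[0,0,0]},{"delta_pos":[0,-0.5,1.5],"turn":[0,0,0]},{"delta_pos":[0,-0.5,1.7],"turn":[0,0,0]},{"delta_pos":[0,-0.5,1.7],"turn":[0,0,0]},{"delta_pos":[0,-0.5,1.7],"turn":[0,0,0]}]'

```text
clock: 14.55
position: [0.5337, -0.2439, 0.251]
tool_rot: [0.0, 0.783, 0.622, 0.0]
ft_force: [0.2, -0.3, -1.4]
opening: 0.405
grasp_force: 15.0
```

>>> drive_tool --series '[{"delta_pos":[0,0,0.1],"turn":[0,0,0]},{"delta_pos":[0,0,0.2],"turn":[0,0,0]},{"delta_pos":[0,0,0.3],"turn":[0,0,0]},{"delta_pos":[0,0,0.4],"turn":[0,0,0]},{"delta_pos":[0,0,0.5],"turn":[0,0,0]},{"delta_pos":[0,0,0.5],"turn":[0,0,0]},{"delta_pos":[0,0,0.5],"turn":[0,0,0]},{"delta_pos":[0,0,0.5],"turn":[0,0,0]}]'

```text
clock: 15.22
position: [0.5335, -0.2439, 0.2505]
tool_rot: [0.0, 0.783, 0.622, 0.0]
ft_force: [0.6, 0.4, -1.6]
opening: 0.406
grasp_force: 15.0
```

>>> drive_tool --series '[{"delta_pos":[0,0,0.1],"turn":[0,0,0]},{"delta_pos":[0,0,0.2],"turn":[0,0,0]},{"delta_pos":[0,0,0.3],"turn":[0,0,0]},{"delta_pos":[0,0,0.4],"turn":[0,0,0]},{"delta_pos":[0,0,0.5],"turn":[0,0,0]},{"delta_pos":[0,0,0.5],"turn":[0,0,0]},{"delta_pos":[0,0,0.5],"turn":[0,0,0]},{"delta_pos":[0,0,0.5],"turn":[0,0,0]}]'

```text
clock: 15.88
position: [0.5335, -0.2439, 0.2504]
tool_rot: [0.0, 0.783, 0.622, 0.0]
ft_force: [-2.3, 0.4, 4.9]
opening: 0.406
grasp_force: 15.0
```

>>> drive_tool --series '[{"delta_pos":[0,0,0.1],"turn":[0,0,0]},{"delta_pos":[0,0,0.2],"turn":[0,0,0]},{"delta_pos":[0,0,0.3],"turn":[0,0,0]},{"delta_pos":[0,0,0.4],"turn":[0,0,0]},{"delta_pos":[0,0,0.4],"turn":[0,0,0]},{"delta_pos":[0,0,0.4],"turn":[0,0,0]},{"delta_pos":[0,0,0.4],"turn":[0,0,0]},{"delta_pos":[0,0,0.4],"turn":[0,0,0]}]'

```text
clock: 16.55
position: [0.5335, -0.2438, 0.2503]
tool_rot: [0.0, 0.783, 0.622, -0.0]
ft_force: [-3.2, 1.0, 8.5]
opening: 0.407
grasp_force: 15.0
```

The bezel is on the panel: z stalls and the force rises. I relax the arm, then release.

>>> drive_tool --series '[{"delta_pos":[0,0,-0.6],"turn":[0,0,0]},{"delta_pos":[0,0,-0.6],"turn":[0,0,0]},{"delta_pos":[0,0,-0.6],"turn":[0,0,0]},{"delta_pos":[0,0,-0.6],"turn":[0,0,0]},{"delta_pos":[0,0,-0.6],"turn":[0,0,0]},{"delta_pos":[0,0,-0.6],"turn":[0,0,0]},{"delta_pos":[0,0,-0.6],"turn":[0,0,0]},{"delta_pos":[0,0,-0.6],"turn":[0,0,0]}]' --fingers 0.6

```text
clock: 17.22
position: [0.5335, -0.2439, 0.2501]
tool_rot: [-0.0, 0.783, 0.622, -0.0]
ft_force: [0.4, -0.1, -0.7]
opening: 0.603
grasp_force: 0.0
```

>>> drive_tool --series '[{"delta_pos":[0,0,-3],"turn":[0,0,0]},{"delta_pos":[0,0,-8],"turn":[0,0,0]},{"delta_pos":[0,0,-15],"turn":[0,0,0]},{"delta_pos":[0,0,-24],"turn":[0,0,0]},{"delta_pos":[0,0,-33],"turn":[0,0,0]},{"delta_pos":[0,0,-40],"turn":[0,0,0]},{"delta_pos":[0,0,-40],"turn":[0,0,0]},{"delta_pos":[0,0,-40],"turn":[0,0,0]}]'

```text
clock: 17.88
position: [0.5336, -0.244, 0.291]
tool_rot: [0.001, 0.783, 0.622, 0.0]
ft_force: [-0.2, 0.7, -0.7]
opening: 0.599
grasp_force: 0.0
```

Run:
```python
from mv import *
goto(.5335,-.2439,.089,-12.85)
n="scene";x0,y0,w,h=110,180,80,70
f=bot.grab_frame(n)[y0:y0+h,x0:x0+w]
cv2.imwrite("pics/c7.png",cv2.resize(np.clip(f[:,:,::-1]*1.8,0,255).astype(np.uint8),None,fx=8,fy=8,interpolation=cv2.INTER_CUBIC))
```

```text
delta [ 0.1 -0.2 20. ] turn [ 0.1  0.  -0.2] clock 17.88 F [-0.25  0.72 -0.65]
```

View pics/c7.png

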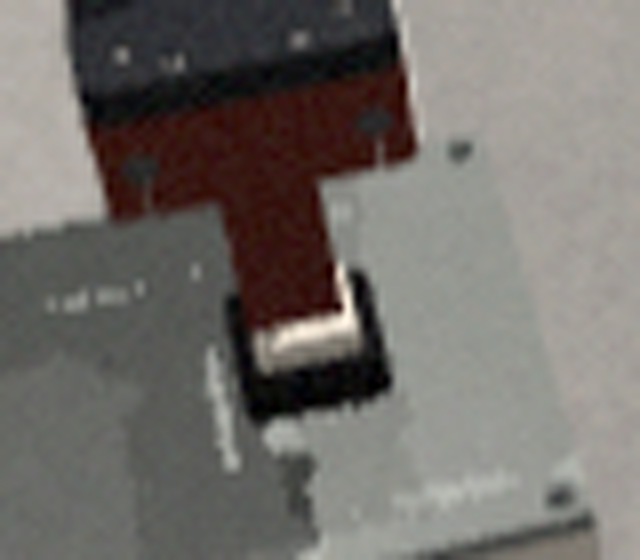

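The switch sits with its bezel flat on the panel, spanning (240,300) to (390,400). Now I close the fingers and press the key.

>>> drive_tool --series '[{"delta_pos":[0,0,0],"turn":[0,0,0]},{"delta_pos":[0,0,0],"turn":[0,0,0]},{"delta_pos":[0,0,0],"turn":[0,0,0]},{"delta_pos":[0,0,0],"turn":[0,0,0]},{"delta_pos":[0,0,0],"turn":[0,0,0]},{"delta_pos":[0,0,0],"turn":[0,0,0]},{"delta_pos":[0,0,0],"turn":[0,0,0]},{"delta_pos":[0,0,0],"turn":[0,0,0]}]' --fingers 0

```text
clock: 18.6
position: [0.5335, -0.2438, 0.2902]
tool_rot: [-0.0, 0.783, 0.622, -0.0]
ft_force: [-0.4, 0.1, -1.8]
opening: 0.035
grasp_force: 0.0
```

>>> drive_tool --series '[{"delta_pos":[0,0,2],"turn":[0,0,0]},{"delta_pos":[0,0,6],"turn":[0,0,0]},{"delta_pos":[0,0,11],"turn":[0,0,0]},{"delta_pos":[0,0,16],"turn":[0,0,0]},{"delta_pos":[0,0,19],"turn":[0,0,0]},{"delta_pos":[0,0,20],"turn":[0,0,0]},{"delta_pos":[0,0,20],"turn":[0,0,0]},{"delta_pos":[0,0,20],"turn":[0,0,0]}]'

```text
clock: 19.27
position: [0.5335, -0.2439, 0.2702]
tool_rot: [-0.0, 0.783, 0.622, -0.0]
ft_force: [1.2, 0.3, -0.3]
opening: 0.006
grasp_force: 0.0
```

>>> drive_tool --series '[{"delta_pos":[0,0,0.8],"turn":[0,0,0]},{"delta_pos":[0,0,1.6],"turn":[0,0,0]},{"delta_pos":[0,0,2.2],"turn":[0,0,0]},{"delta_pos":[0,0,2.7],"turn":[0,0,0]},{"delta_pos":[0,0,3.2],"turn":[0,0,0]},{"delta_pos":[0,0,3.7],"turn":[0,0,0]},{"delta_pos":[0,0,4.2],"turn":[0,0,0]},{"delta_pos":[0,0,4.2],"turn":[0,0,0]}]'

```text
clock: 19.93
position: [0.5335, -0.2439, 0.2662]
tool_rot: [0.0, 0.783, 0.622, 0.0]
ft_force: [-1.5, 0.2, 4.6]
opening: 0.006
grasp_force: 2.2
```

>>> drive_tool --series '[{"delta_pos":[0,0,0.4],"turn":[0,0,0]},{"delta_pos":[0,0,0.8],"turn":[0,0,0]},{"delta_pos":[0,0,1.3],"turn":[0,0,0]},{"delta_pos":[0,0,1.8],"turn":[0,0,0]},{"delta_pos":[0,0,2.3],"turn":[0,0,0]},{"delta_pos":[0,0,2.8],"turn":[0,0,0]},{"delta_pos":[0,0,3.1],"turn":[0,0,0]},{"delta_pos":[0,0,3.1],"turn":[0,0,0]}]'

```text
clock: 20.6
position: [0.5336, -0.2439, 0.2628]
tool_rot: [0.0, 0.783, 0.622, 0.0]
ft_force: [0.0, -0.6, 1.9]
opening: 0.007
grasp_force: 0.8
```

The key snaps in place too: 4.6 N at 2 mm, then 1.9 N at 5 mm. Retreating.

>>> drive_tool --series '[{"delta_pos":[0,0,-1],"turn":[0,0,0]},{"delta_pos":[0,0,-3],"turn":[0,0,0]},{"delta_pos":[0,0,-6],"turn":[0,0,0]},{"delta_pos":[0,0,-12],"turn":[0,0,0]},{"delta_pos":[0,0,-25],"turn":[0,0,0]},{"delta_pos":[0,0,-45],"turn":[0,0,0]},{"delta_pos":[0,0,-70],"turn":[0,0,0]},{"delta_pos":[0,0,-90],"turn":[0,0,0]}]'

```text
clock: 21.27
position: [0.5333, -0.2437, 0.3545]
tool_rot: [-0.0, 0.783, 0.622, 0.0]
ft_force: [-0.5, -0.1, -0.5]
opening: 0.004
grasp_force: 0.0
```

>>> drive_tool --series '[{"delta_pos":[-20,-20,-20],"turn":[0,0,0]},{"delta_pos":[-45,-45,-20],"turn":[0,0,0]},{"delta_pos":[-70,-70,-20],"turn":[0,0,0]},{"delta_pos":[-95,-85,-20],"turn":[0,0,0]},{"delta_pos":[-120,-90,-20],"turn":[0,0,0]},{"delta_pos":[-150,-90,-20],"turn":[0,0,0]},{"delta_pos":[-150,-90,-20],"turn":[0,0,0]},{"delta_pos":[-150,-90,-20],"turn":[0,0,0]}]'

```text
clock: 21.93
position: [0.4109, -0.371, 0.373]
tool_rot: [-0.0, 0.784, 0.621, -0.0]
ft_force: [-0.3, 0.8, 0.7]
opening: 0.007
grasp_force: 0.0
```

Run:
```python
from mv import *
a=bot.grab_frame("top")[130:290,110:430];b=bot.grab_frame("scene")[130:330,60:400]
M=np.zeros((590,400*2,3),np.uint8)
a=cv2.resize(a,(560,280));b=cv2.resize(b,(520,306))
M[:280,:560]=a;M[282:588,:520]=b
cv2.imwrite("pics/c8.png",np.clip(M[:,:,::-1]*1.3,0,255).astype(np.uint8))
```

```text
(no output)
```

View pics/c8.png

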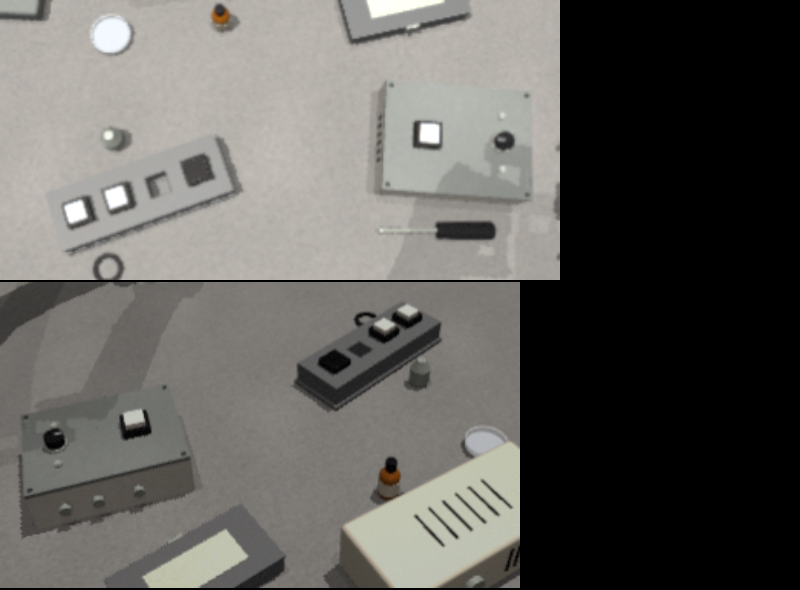

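The switch is seated square in the box, at (428,134) in the top view and (135,422) in the scene view. The two other switches and the plug are still in the tray, and nothing else has moved.

```bash
python3 -c "
from cell import bot
print(bot.job_done())"
```

```text
the job is handed in; nothing more can be done
None
```

The good pushbutton (the one beside the blanking plug) is seated home in the control box and snapped again there (4.6 N at 2 mm, 1.9 N at 5 mm); it was the first key I tried, so the other two were never pressed and stay in the tray, and the job was handed in at about 22 s.

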